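# Load an offcut into a sprung dowel-drilling jig

### The job

Load the long square offcut into the drilling jig, ready for drilling: use its end to press the sprung jaw back, tip it down flat in front of the drill plate, and let the spring carry it in under the plate. It must end lying flat on the bed, its one end tight against the end stop under the plate, its long side snug along the low fence and the jaw bearing on its other end. Do not force it against the jig, and leave the other things on the bench where they are.

Things in the scene. Friction and masses are not known exactly. Their poses are not given: they have to be found in the camera images.
- jig: Drilling jig screwed to the bench. Origin: bench level, middle of its width. x points to its fence (roughly away from the robot), y to its end stop (roughly to the robot's left), z up. Numbers below are mm in this frame. Plywood base x -50 to 50, y -144 to 120, 15 thick: its waxed top (z 15) is the bed. The bed's -x side is open between end housing and jaw.
- stop_face (a point): End stop: middle of its face, jig (0, 93, 35), solid behind it. Cheeks at x -35 to -25 and 25 to 35, y 71 to 93, carry the drill plate: with the stop they make a pocket 22 deep, 50 wide and 40 high, open towards -y.
- plate_edge (a point): Middle of the lower front edge of the steel drill plate, jig (0, 71, 55). The plate spans x -35 to 35, y 71 to 113, underside z 55, top z 63 (bushes to z 66). The offcut flat on the bed has 2 mm of room under it. To go down flat in front of this edge the offcut needs the jaw joint at 0.034 or more (about 0.040 while tilted).
- fence (a point): Low fence along the +x side of the bed: this point is on its inner face at jig (25, -13, 20). It runs y -97 to 71, 10 thick, its top at z 25 (10 above the bed). Fingers may pass over it. Fence, bed, stop and jaw are waxed and slick (friction about 0.3).
- jaw (a joint): Sprung jaw: 0 at rest (face at jig y -25, 118 mm from the stop face, less than the offcut's length); grows to 0.050 (m) as it is pressed back to -y. Damped spring: 1.1 N at 0, 3.2 N at 0.012, 9 N at 0.043, 10 N at 0.050, plus 45 N per m/s. No catch: it returns when let go. It reads 0.012 with the offcut fully home.
- jaw_face (a point): Middle of the jaw's face, which looks to jig +y and moves with it. Jaw: x -24 to 24, z 16 to 59 (44 above the bed), 22 thick along y. Its spring and rods are behind it, then a rear block, y -131 to -113, x -38 to 38, top z 53.
- seat (a point): Where the offcut's centre is when it is fully home: jig x 6, y 28, z 34.
- offcut: The work piece: plain softwood offcut, square section 38 x 38 mm, 130 mm long along its own y, about 0.1 kg, lying on the bench; origin at the centre of its underside. Either end may go first; grip it across its width. If let go when not flat on the bed it can jam under the drill plate. Starts in either of two places to the robot's left, the other being taken by wood_block.
- offcut_mid (a point): Centre of the offcut, 19 mm above its origin.
- wood_block: Bystander: thicker, shorter block of darker wood, 60 x 100 x 45 mm (long along its y), origin at the centre of its underside; not to be used.
- tape_measure: Bystander: tape measure, 38 x 83 x 62 mm, behind the jig.
- masking_roll: Bystander: roll of masking tape, 104 mm across, 25 mm high, at the back of the bench.
- white_tub: Bystander: small white tub of screws, 65 x 76 x 56 mm, to the right of the jig.

How it is judged:
At the end, for the whole second after the job is handed in: The offcut is at rest and let go of, its centre within 1.8 mm of the seat along and across the jig and 1.5 mm in height, its length within 0.025 rad of the jig's, and the jaw (joint 0.0095 to 0.0145) bears on its end (x of offcut_mid in the frame of seat between -0.0018 and 0.0018 m and y of offcut_mid in the frame of seat between -0.0018 and 0.0018 m and z of offcut_mid in the frame of seat between -0.0015 and 0.0015 m and angle between the y axis of offcut and the y axis of jig, either way round below 0.025 rad and value of joint jaw between 0.0095 and 0.0145 m and contact force between offcut and jig above 2 N and linear speed of offcut below 0.01 m/s); the robot touches nothing.
It fails at once if the offcut is forced against the jig with more than 60 N (contact force between offcut and jig above 60 N).
It fails at once if a bystander is shifted by more than 20 mm (distance of any of wood_block, tape_measure, masking_roll, white_tub from where it was at the start of the episode above 0.02 m).
It also fails if it takes over 67 s, if anything falls off the work surface, if the arm or the gripper's body presses on something with over 40 N, if the wrist force passes 120 N, or if a joint passes its speed limit or range.

### The arm

A 7-joint arm with a two-finger parallel gripper is mounted at the origin on a cart in front of the work surface, level with it; the furniture and walls round the work are solid. World frame = base frame: x ahead of the robot, y to its left, z up, the work surface at z = 0. Lengths are in m, angles in rad, forces in N, time in s.
With the tool pointing down it reaches from about 0.425 to 0.925 m from the base axis. Payload 6.8 kg.
Tool frame: the origin (TCP) lies between the finger pads; the fingertips stand 22 mm ahead of it and the grasp point (between the pads) lies 3 mm ahead of it; z points along the fingers, y is the line along which they close (so a half turn about z gives the same grasp; the last joint's range is limited). The gripper opens to 85 mm and grips with 20 to 120 N. Pads are 22 mm wide; open, the fingers measure 114 mm over their backs; the gripper's body (76 mm by 85 mm) begins 54 mm behind the grasp point. The pads swing forward as they close: fully open they stand 13 mm farther back than shut.
Start: joints at [1.001, 0.477, 0.022, 1.555, -0.011, 1.109, -0.083], TCP at [0.301, -0.604, 0.253] pointing down, gripper open.
Joint ranges: [-2.96, 2.96], [-0.34, 2.1], [-1.41, 1.46], [0.24, 2.44], [-1.37, 4.51], [0.17, 1.92], [-2.96, 2.96]. Speed limits (rad/s): [2.39, 2.39, 3.14, 3.14, 3.14, 3.14, 3.14].

### API

Orientations are given as a unit quaternion [w, x, y, z].
In Python, from station import bot gives the robot as it stands.
- The arm moves only by the tool servo_tool, never from a script. Its argument "motion" is a list that holds one entry, the list of rows, each a list of 5 numbers: the opening, from 0 (shut) to 1 (fully open), then the shift along the world's x, y, z each as a share of 0.04 m, from -1 to 1, then the turn about the world's z as a share of 0.12 rad, from -1 to 1. A call has 1 to 20 rows; each row shifts and turns the commanded pose from where the row before left it; what a row does not reach is not made up. A row lasts 1/10 s, in which the tool goes at most 50 mm and 8.59 degrees, less where a joint would pass 70% of its speed; a pose out of reach is approached as far as the arm can. A call with a number of a shift or a turn outside -1 to 1 is refused whole. A call with a gripper value outside its range is refused whole. The fingers move at their own pace and stop on an object; "newtons" is the grip in N (left out, the last holds). Time passes only in rows, so rows that do not move let the fingers close. It gives the time, the measured TCP pose, the force, the opening and the grip force at its end, in the units of the state.
- bot.get_obs(): the state, without advancing time (a new reading comes with each control period).
- bot.read_camera(name): name is "scene" or "top" or "wrist"; returns (picture, depth): 480x640x3 uint8, red, green, blue; 480x640 float32, m along the optical axis (not along the pixel's ray), 0 where there is no reading.
- bot.get_calibration(name): a dict with "fovy" (degrees; the focal length in pixels is half the picture's height over the tangent of half this angle, whatever the lens; pixels are square), "cx", "cy" (the principal point, pixels), "view" (4x4, takes a point from world to camera coordinates). Camera axes: x right, y down, z forward; pixel columns grow to the right and rows downward; lengths in m; the calibration is good to about 2 mm. The wrist camera is an equidistant fisheye: a pixel r from the principal point sees the ray r / f radians off the axis. A picture is of the moment at which its call begins: read the wrist's pose just before it. get_calibration takes no time and is no camera call; for the wrist camera it gives the pose at the moment of the call.
- bot.hand_in(): hands the job in; it is judged then, once.
The state is a dict: "t": time; "q": joint angles; "joint_vel": joint speeds; "joint_torque": joint torques, N m; "eef_pos": TCP position; "tool_rot": TCP orientation; "contact_force": force on the tool from outside, world axes, zero at the start; "torque": the same for the moment, N m; "gripper_width": opening from 0.0 (shut) to 1.0 (fully open); "grasp_force": force on a finger pad.
Only numpy, scipy, OpenCV 4.12 (cv2) and the standard library are available. Lean on these libraries where they do the work, as an engineer would, in place of code of your own. Each camera call takes 0.05 s, during which the arm holds its last target. There are 200 camera calls.

## Working session

There is one attempt and no reset: what is moved stays moved. The work goes in short steps, Python scripts to look and compute and a tool call to move; the robot and the scene stay as the last step left them, time stands still between calls to the robot, and variables do not carry over. Pictures are saved under pics/ and viewed, at most 10 in all, crops included, and the job is handed in when it is done.

Besides the shell and the picture viewer there is one more tool, called by a JSON object that holds its "fn" and its "kwargs", one argument or row to a line. servo_tool: Moves the arm, as the interface text tells. Shift numbers are shares of 0.04 m and turn numbers shares of 0.12 rad, none past 1 either way. Its arguments: {"type":"object","properties":{"motion":{"type":"array"},"newtons":{"type":"number"}},"required":["motion"]}

```bash
mkdir -p pics; cat > h.py <<'E'
import numpy as np,cv2
from station import bot
def save(n):
    r,d=bot.read_camera(n); c=bot.get_calibration(n)
    np.savez(f'{n}.npz',r=r,d=d,view=c['view'],f=240/np.tan(np.radians(c['fovy'])/2),cx=c['cx'],cy=c['cy']); return r,d,c
def pt(n,u,v):  # world point by depth, pinhole
    z=np.load(f'{n}.npz'); d=float(np.median(z['d'][int(v)-1:int(v)+2,int(u)-1:int(u)+2])); f=z['f']
    p=np.array([(u-z['cx'])/f*d,(v-z['cy'])/f*d,d,1]); return (np.linalg.inv(z['view'])@p)[:3]
def ray(n,u,v):
    z=np.load(f'{n}.npz'); f=z['f']; M=np.linalg.inv(z['view']); return M[:3,3],M[:3,:3]@np.array([(u-z['cx'])/f,(v-z['cy'])/f,1])
def atz(n,u,v,h):
    o,d=ray(n,u,v); return o+d*(h-o[2])/d[2]
def px(n,p):
    z=np.load(f'{n}.npz'); q=z['view']@np.r_[p,1]; return q[:2]/q[2]*z['f']+[z['cx'],z['cy']]
E
python3 - <<'E'
from h import *
for n in('top','scene'):
    r,d,c=save(n); cv2.imwrite(f'pics/{n}1.png',r[...,::-1]); print(n,c)
o=bot.get_obs(); print(o)
E
```

```text
top {'fovy': 43.632143727621, 'cx': 325.1509556868865, 'cy': 243.64642628571332, 'view': array([[ 0.01504155, -0.99974645, -0.01675683, -0.06144409],
       [-0.98248687, -0.01166487, -0.18596637,  0.55180818],
       [ 0.18572375,  0.01926059, -0.98241321,  1.37748226],
       [ 0.        ,  0.        ,  0.        ,  1.        ]])}
scene {'fovy': 53.080012801445775, 'cx': 316.2192084552246, 'cy': 250.5230821193022, 'view': array([[-0.70026277, -0.71356191,  0.02148141,  0.33890696],
       [-0.33202526,  0.29890382, -0.89465956,  0.2486422 ],
       [ 0.63197411, -0.63362916, -0.44623179,  0.98298866],
       [ 0.        ,  0.        ,  0.        ,  1.        ]])}
{'t': 0.1, 'q': array([ 1.00089555,  0.47771863,  0.02234676,  1.55635275, -0.01149331,
        1.10927721, -0.08310302]), 'joint_vel': array([ 0.00097177,  0.00013215,  0.0009126 , -0.0022849 , -0.00027363,
        0.00151481, -0.00036947]), 'joint_torque': array([ 5.97199207e-03, -5.97751665e+01,  1.61435187e+00, -2.81949538e+01,
        1.28787017e-02,  5.00676877e-03,  1.37606773e-05]), 'eef_pos': array([ 0.30052341, -0.60385988,  0.25242211]), 'tool_rot': array([-7.75429412e-04,  9.73458540e-01,  2.28861985e-01, -2.47034623e-04]), 'contact_force': array([ 0.88573687, -0.03460466,  0.48370574]), 'torque': array([0.0296839 , 0.00054324, 0.00120122]), 'grasp_force': 0.0, 'gripper_width': 0.9997247723532064}
```

View pics/top1.png

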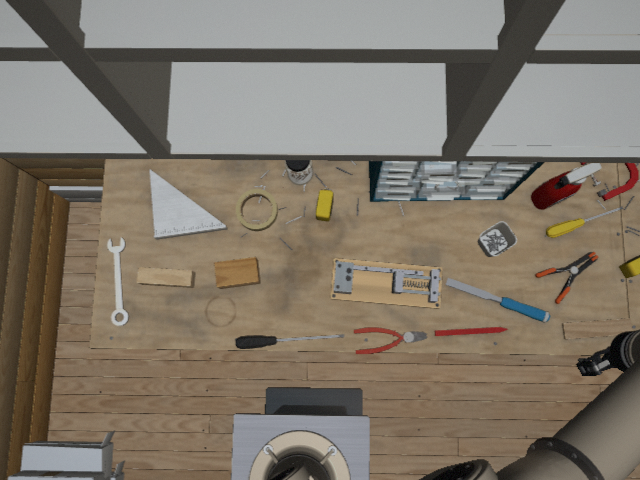

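View pics/scene1.png

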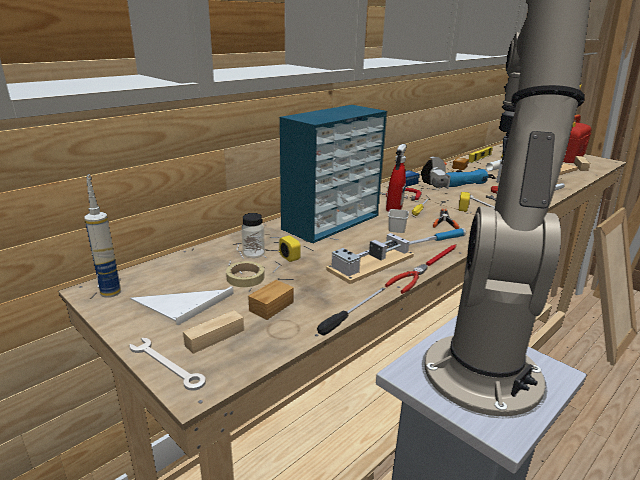

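Top view: offcut at about (137–193, 268–287), dark block (215–259, 258–287), jig (331–441, 259–307), housing left, jaw right. Enlarging the jig and the offcut.

```bash
python3 - <<'E'
from h import *
z=np.load('top.npz'); r=z['r'][...,::-1]
a=cv2.resize(r[250:315,325:447],None,fx=6.5,fy=6.5,interpolation=cv2.INTER_CUBIC)[:, :790]
b=cv2.resize(r[262:294,130:200],None,fx=5,fy=5,interpolation=cv2.INTER_CUBIC)
im=np.zeros((423+160,793,3),np.uint8); im[:a.shape[0],:a.shape[1]]=a; im[423:423+160,:350]=b
cv2.imwrite('pics/crop1.png',im)
for u,v in[(165,278),(140,278),(190,279),(236,272),(343,275),(380,290),(410,282)]: print(u,v,pt('top',u,v).round(4))
E
```

```text
165 278 [0.4667 0.3272 0.0403]
140 278 [0.4661 0.3876 0.0391]
190 279 [0.4652 0.2675 0.0389]
236 272 [0.4824 0.1569 0.0464]
343 275 [ 0.4762 -0.0971  0.0631]
380 290 [ 0.4472 -0.1868  0.0177]
410 282 [ 0.4652 -0.2566  0.0356]
```

View pics/crop1.png

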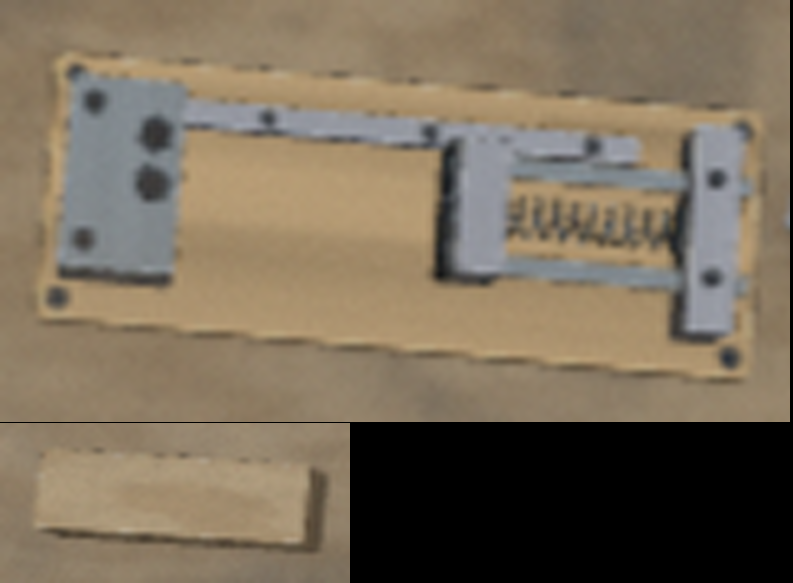

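Crop: base corners at (60,57), (760,112), (745,378), (40,320); plate (70–187, 70–280), jaw top (455–510, 140–275); offcut top corners (42,453), (310,465), (303,543), (36,530).

```bash
cat >> h.py <<'E'
def fit(model,world): # 2D rigid model->world: returns yaw, origin, residuals
    m=np.array(model,float);w=np.array(world)[:,:2];a=m-m.mean(0);b=w-w.mean(0)
    th=np.arctan2((a[:,0]*b[:,1]-a[:,1]*b[:,0]).sum(),(a*b).sum());R=np.array([[np.cos(th),-np.sin(th)],[np.sin(th),np.cos(th)]])
    o=w.mean(0)-R@m.mean(0);return th,o,(m@R.T+o-w)
E
python3 - <<'E'
from h import *
J=lambda u,v:(325+(u+.5)/6.5-.5,250+(v+.5)/6.5-.5)
O=lambda u,v:(130+(u+.5)/5-.5,262+(v-423+.5)/5-.5)
jw=[atz('top',*J(u,v),.015) for u,v in[(60,57),(760,112),(745,378),(40,320)]]
print(fit(np.array([(50,120),(50,-144),(-50,-144),(-50,120)])/1e3,jw))
pw=[atz('top',*J(u,v),.063) for u,v in[(187,85),(172,275)]]
print(fit(np.array([(35,71),(-35,71)])/1e3,pw))
ow=[atz('top',*O(u,v),.038) for u,v in[(42,453),(310,465),(303,543),(36,530)]]
print(fit(np.array([(19,65),(19,-65),(-19,-65),(-19,65)])/1e3,ow))
q=bot.get_obs()['tool_rot']
from scipy.spatial.transform import Rotation as R
print(R.from_quat(q[[1,2,3,0]]).as_matrix().round(3)); print(bot.get_calibration('wrist'))
E
```

```text
(np.float64(-0.06810071782375293), array([ 0.46599696, -0.18984518]), array([[ 0.00074875,  0.00137608],
       [ 0.00031405, -0.00131346],
       [-0.000596  , -0.00207009],
       [-0.00046679,  0.00200747]]))
(np.float64(-0.07148393985587825), array([ 0.46625557, -0.18945254]), array([[ 4.86465114e-04, -3.48337962e-05],
       [-4.86465114e-04,  3.48337962e-05]]))
(np.float64(-0.032674168799981244), array([0.4704857 , 0.33019799]), array([[ 3.47804505e-04, -4.54120083e-05],
       [ 2.80368023e-04, -5.07000167e-04],
       [-1.57471360e-04, -4.89637736e-04],
       [-4.70701169e-04,  1.04204991e-03]]))
[[ 0.895  0.446 -0.001]
 [ 0.446 -0.895  0.001]
 [-0.    -0.002 -1.   ]]
{'fovy': 65.70646984690485, 'cx': 312.41487181150586, 'cy': 243.54980886558894, 'view': array([[ 0.44501396, -0.89552076, -0.00226915, -0.67467003],
       [-0.84814654, -0.42228269,  0.31988243, -0.04175056],
       [-0.28741958, -0.14042757, -0.94745453,  0.38220679],
       [ 0.        ,  0.        ,  0.        ,  1.        ]])}
```

{"fn": "servo_tool", "kwargs": {
  "motion": [
    [[1, 0.21, 0.63, 0, 0.433], [1, 0.21, 0.63, 0, 0.433], [1, 0.21, 0.63, 0, 0.433], [1, 0.21, 0.63, 0, 0.433], [1, 0.21, 0.63, 0, 0.433], [1, 0.21, 0.63, 0, 0.433], [1, 0.21, 0.63, 0, 0.433], [1, 0.21, 0.63, 0, 0.433], [1, 0.21, 0.63, 0, 0.433], [1, 0.21, 0.63, 0, 0.433], [1, 0.21, 0.63, 0, 0.433], [1, 0.21, 0.63, 0, 0.433], [1, 0.21, 0.63, 0, 0.433], [1, 0.21, 0.63, 0, 0.433], [1, 0.21, 0.63, 0, 0.433], [1, 0.21, 0.63, 0, 0.433], [1, 0.21, 0.63, 0, 0.433], [1, 0.21, 0.63, 0, 0.433], [1, 0.21, 0.63, 0, 0.433], [1, 0, 0, 0, 0]]
  ]
}}

```text
t: 2.1
eef_pos: [0.4617, -0.1206, 0.2536]
tool_rot: [-0.0, 0.746, 0.666, 0.001]
contact_force: [-0.2, -0.7, 1.1]
gripper_width: 0.997
grasp_force: 0.0
```

```bash
python3 - <<'E'
from h import *
o=bot.get_obs();print(o['t'],o['eef_pos'],o['contact_force'])
r,d,c=save('wrist'); M=np.linalg.inv(c['view']); print(M[:3,3].round(3))
cv2.imwrite('pics/w1.png',r[...,::-1])
E
```

```text
2.1 [ 0.46170345 -0.12055129  0.25356903] [-0.19235194 -0.72970465  1.08368674]
[ 0.471 -0.042  0.375]
```

View pics/w1.png

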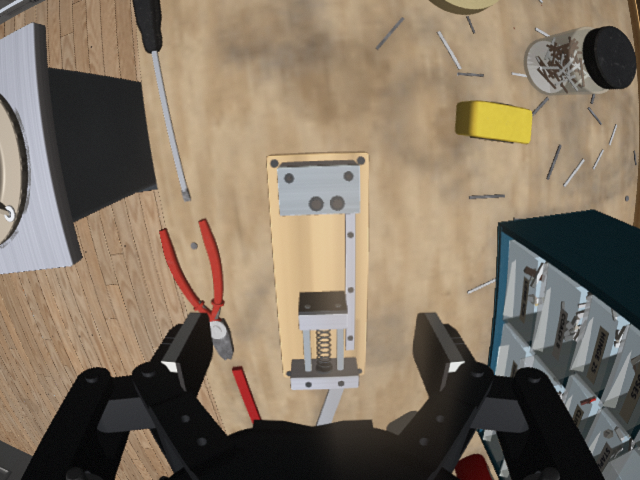

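Wrist view: jig upright in the picture, base far corners about (267,156) and (369,152), plate (278–359, 166–215), jaw (299–347, 292–328), rear block at the bottom (290–358, 360–390). Enlarging for a refined fit.

```bash
cat >> h.py <<'E'
def wz(u,v,h,n='wrist'):
    z=np.load(f'{n}.npz'); x,y=u-z['cx'],v-z['cy']; r=np.hypot(x,y); a=r/z['f']; M=np.linalg.inv(z['view'])
    d=M[:3,:3]@np.array([x/r*np.sin(a),y/r*np.sin(a),np.cos(a)]); o=M[:3,3]; return o+d*(h-o[2])/d[2]
E
python3 - <<'E'
from h import *
r=np.load('wrist.npz')['r'][...,::-1]
c=cv2.rotate(r[145:390,255:380],cv2.ROTATE_90_COUNTERCLOCKWISE)
cv2.imwrite('pics/w1c.png',cv2.resize(c,None,fx=3.2,fy=3.2,interpolation=cv2.INTER_CUBIC))
E
```

```text
(no output)
```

View pics/w1c.png

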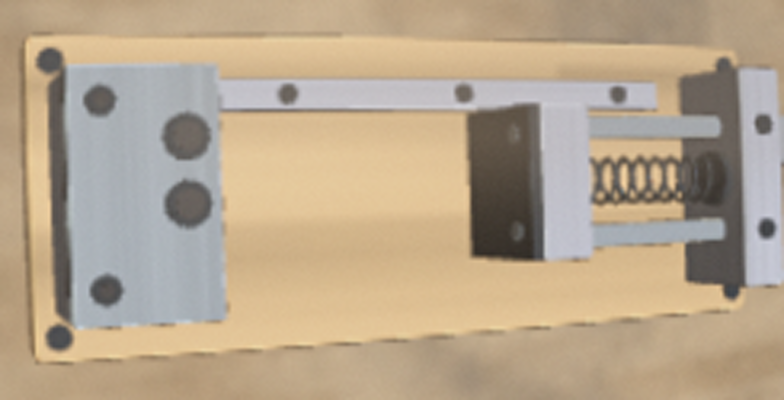

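Enlarged: plate top corners (66,66), (218,66), (226,320), (73,327); jaw top front edge (540,103)–(543,258); fence inner edge from (222,108) to (655,109).

```bash
python3 - <<'E'
from h import *
L=[(27,37,50,120,15),(36,362,-50,120,15),(66,66,35,113,63),(218,66,35,71,63),(226,320,-35,71,63),(73,327,-35,113,63),(222,108,25,71,25),(655,109,25,-97,25),(655,83,35,-97,25),(540,103,24,-25,59),(543,258,-24,-25,59),(588,106,24,-47,59),(591,261,-24,-47,59),(740,68,38,-113,53),(745,285,-38,-113,53)]
m=[(a/1e3,b/1e3) for _,_,a,b,_ in L]
w=[wz(255+124-(Y+.5)/3.2+.5,145+(X+.5)/3.2-.5,h/1e3) for X,Y,_,_,h in L]
t,o,res=fit(m,w);print(t,o);print((res*1e3).round(1))
# two-view heights: triangulate plate corner (35,71) and offcut via depth
z=np.load('wrist.npz');
def ray_w(u,v):
    p=wz(u,v,0);q=wz(u,v,.1);return q,(p-q)
def tri(a,b):
    (o1,d1),(o2,d2)=a,b;s=np.linalg.lstsq(np.c_[d1,-d2],o2-o1,rcond=None)[0];return (o1+s[0]*d1+o2+s[1]*d2)/2
J=lambda u,v:(325+(u+.5)/6.5-.5,250+(v+.5)/6.5-.5)
for (X,Y),(u,v) in[((218,66),(187,85)),((226,320),(172,275)),((540,103),(460,140))]:
    print(tri(ray_w(379.5-(Y+.5)/3.2,144.5+(X+.5)/3.2),ray('top',*J(u,v))).round(4))
E
```

```text
-0.08333624583300706 [ 0.46194958 -0.19228856]
[[ 1.  -0.3]
 [-0.6 -0.5]
 [ 0.7 -1. ]
 [ 0.9 -1.6]
 [-0.2 -1.5]
 [-0.5 -1.2]
 [ 0.1  8.9]
 [-0.6 -1.9]
 [ 0.1 -1.5]
 [ 0.1  3.4]
 [-0.8  2.8]
 [ 0.5 -1.4]
 [ 0.5 -2.2]
 [ 0.3 -0.5]
 [-1.4 -1.3]]
[ 0.5023 -0.1204  0.0743]
[ 0.4351 -0.1152  0.0737]
[ 0.4849 -0.2186  0.0668]
```

```bash
cp wrist.npz wrist_old.npz; python3 - <<'E'
from h import *
old=np.load('wrist_old.npz'); c0=bot.get_calibration('wrist'); r,d,c=save('wrist')
print(np.abs(old['view']-c0['view']).max(),np.abs(c['view']-c0['view']).max())
g=lambda a:cv2.cvtColor(a,cv2.COLOR_RGB2GRAY)[145:290,255:380].astype(np.float32)
s,_=cv2.phaseCorrelate(g(old['r']),g(r)); print('shift',s)
L=[(27,37,50,120,15),(36,362,-50,120,15),(66,66,35,113,63),(218,66,35,71,63),(226,320,-35,71,63),(73,327,-35,113,63),(655,109,25,-97,25),(655,83,35,-97,25),(588,106,24,-47,59),(591,261,-24,-47,59),(740,68,38,-113,53),(745,285,-38,-113,53)]
m=[(a/1e3,b/1e3) for _,_,a,b,_ in L]
w=[wz(379.5-(Y+.5)/3.2+s[0],144.5+(X+.5)/3.2+s[1],h/1e3) for X,Y,_,_,h in L]
t,o,res=fit(m,w);print(t,o);print((res*1e3).round(1).tolist())
E
```

```text
0.0 0.0029335184266117142
shift (1.0608731313693056, -2.7667729148908933)
-0.0839811204248141 [ 0.46247831 -0.18976535]
[[0.8, 1.5], [-1.0, 1.1], [0.7, 1.0], [0.9, 0.3], [-0.3, 0.3], [-0.7, 0.7], [-0.6, -1.4], [0.2, -0.9], [0.6, -0.3], [0.5, -1.1], [0.5, -0.0], [-1.6, -1.0]]
```

```bash
sed -i "s/    r,d=bot.read_camera(n); c=bot.get_calibration(n)/    c=bot.get_calibration(n); r,d=bot.read_camera(n)/" h.py; python3 - <<'E'
from h import *
prev=np.load('wrist.npz')['r'];o=bot.get_obs();print(o['eef_pos']);r,d,c=save('wrist'); c2=bot.get_calibration('wrist'); print(np.abs(c['view']-c2['view']).max())
old=np.load('wrist_old.npz')
g=lambda a:cv2.cvtColor(a,cv2.COLOR_RGB2GRAY)[145:290,255:380].astype(np.float32)
s,_=cv2.phaseCorrelate(g(old['r']),g(r)); print('shift',s)
L=[(27,37,50,120,15),(36,362,-50,120,15),(66,66,35,113,63),(218,66,35,71,63),(226,320,-35,71,63),(73,327,-35,113,63),(655,109,25,-97,25),(655,83,35,-97,25),(588,106,24,-47,59),(591,261,-24,-47,59),(740,68,38,-113,53),(745,285,-38,-113,53)]
m=[(a/1e3,b/1e3) for _,_,a,b,_ in L]
w=[wz(379.5-(Y+.5)/3.2+s[0],144.5+(X+.5)/3.2+s[1],h/1e3) for X,Y,_,_,h in L]
t,o,res=fit(m,w);print(t,o);print((res*1e3).round(1).tolist())
E
```

```text
[ 0.4605462  -0.12442633  0.25327787]
0.002015304025637779
shift (1.4900838674595178, -4.686448643392282)
-0.08355146960540678 [ 0.46312    -0.18768926]
[[0.8, 1.7], [-1.1, 1.3], [0.8, 1.5], [1.0, 0.7], [-0.3, 0.7], [-0.7, 1.2], [-0.6, -1.9], [0.2, -1.4], [0.7, -0.4], [0.4, -1.2], [0.5, -0.6], [-1.8, -1.6]]
```

{"fn": "servo_tool", "kwargs": {
  "motion": [
    [[1, 0.014, 0.71, 0, 0.044], [1, 0.014, 0.71, 0, 0.044], [1, 0.014, 0.71, 0, 0.044], [1, 0.014, 0.71, 0, 0.044], [1, 0.014, 0.71, 0, 0.044], [1, 0.014, 0.71, 0, 0.044], [1, 0.014, 0.71, 0, 0.044], [1, 0.014, 0.71, 0, 0.044], [1, 0.014, 0.71, 0, 0.044], [1, 0.014, 0.71, 0, 0.044], [1, 0.014, 0.71, 0, 0.044], [1, 0.014, 0.71, 0, 0.044], [1, 0.014, 0.71, 0, 0.044], [1, 0.014, 0.71, 0, 0.044], [1, 0.014, 0.71, -0.5, 0.044], [1, 0.014, 0.71, -0.5, 0.044], [1, 0, 0, 0, 0], [1, 0, 0, 0, 0], [1, 0, 0, 0, 0]]
  ]
}}

```text
t: 4.15
eef_pos: [0.4702, 0.3274, 0.2136]
tool_rot: [0.001, 0.721, 0.693, -0.0]
contact_force: [-0.7, -0.3, -0.2]
gripper_width: 1.0
grasp_force: 0.0
```

```bash
python3 - <<'E'
from h import *
r,d,c=save('wrist'); c2=bot.get_calibration('wrist'); print(np.abs(c['view']-c2['view']).max(), bot.get_obs()['eef_pos'])
cv2.imwrite('pics/w2.png',r[...,::-1])
E
```

```text
0.00044101888681617285 [0.470293   0.32745098 0.21383693]
```

View pics/w2.png

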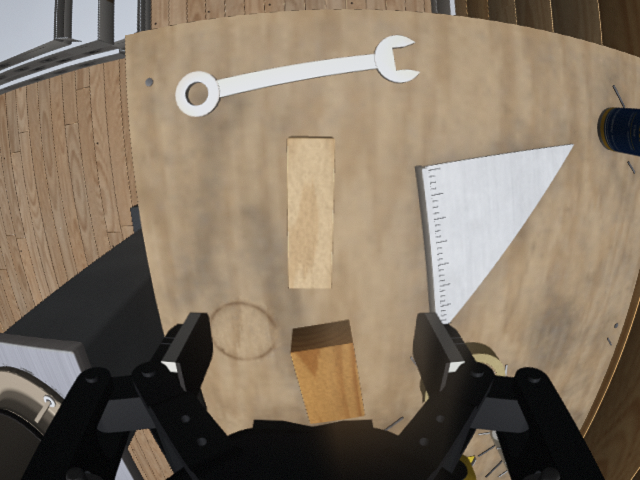

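Offcut top corners at about (288,138), (334,138), (331,289), (288,288); the block lies at the bottom (291–363, 320–425), clear of the fingers' way.

```bash
python3 - <<'E'
from h import *
from scipy.spatial.transform import Rotation as R
w=[wz(u,v,.038) for u,v in[(334,138),(331,289),(288,288),(288,138)]]
print(fit(np.array([(19,65),(19,-65),(-19,-65),(-19,65)])/1e3,w)); print(np.array(w).round(4).tolist())
q=bot.get_obs()['tool_rot'];m=R.from_quat(q[[1,2,3,0]]).as_matrix();print(np.arctan2(m[1,1],m[0,1]))
E
```

```text
(np.float64(-0.05148448164307007), array([0.46889933, 0.33183383]), array([[ 8.23076869e-04, -2.50818253e-04],
       [-2.83331154e-05,  2.79543313e-04],
       [ 9.57839358e-06, -2.48245866e-04],
       [-8.04322148e-04,  2.19520807e-04]]))
[[0.4904, 0.396, 0.038], [0.4846, 0.2657, 0.038], [0.4466, 0.2681, 0.038], [0.4541, 0.3975, 0.038]]
-0.039749939108907374
```

{"fn": "servo_tool", "kwargs": {
  "motion": [
    [[1, -0.02, 0.09, -0.6, 0], [1, 0, 0, -0.6, 0], [1, 0, 0, -0.6, 0], [1, 0, 0, -0.6, 0], [1, 0, 0, -0.6, 0], [1, 0, 0, -0.6, 0], [1, 0, 0, -0.6, 0], [1, 0, 0, -0.22, 0], [1, 0, 0, 0, 0], [1, 0, 0, 0, 0], [0, 0, 0, 0, 0], [0, 0, 0, 0, 0], [0, 0, 0, 0, 0], [0, 0, 0, 0, 0], [0, 0, 0, 0, 0], [0, 0, 0, 0, 0], [0, 0, 0, 0, 0], [0, 0, 0, 0, 0]]
  ],
  "newtons": 80
}}

```text
t: 6.0
eef_pos: [0.4691, 0.333, 0.0374]
tool_rot: [0.0, 0.72, 0.694, 0.001]
contact_force: [0.6, -0.3, 6.5]
gripper_width: 0.428
grasp_force: 81.9
```

{"fn": "servo_tool", "kwargs": {
  "motion": [
    [[0, 0, 0, 0.5, 0], [0, 0, 0, 0.8, 0], [0, 0, -0.3, 0.8, 0.4], [0, 0, -0.6, 0.4, 0.5], [0, 0, -0.7, 0, 0.5], [0, 0, -0.7, 0, 0.5], [0, 0, -0.7, 0, 0.5], [0, 0, -0.7, 0, 0.5], [0, -0.1, -0.7, 0, 0.5], [0, -0.1, -0.7, 0, 0.5], [0, -0.1, -0.7, 0, 0.5], [0, -0.1, -0.7, 0, 0.5], [0, -0.1, -0.7, 0, 0.5], [0, -0.1, -0.7, 0, 0.5], [0, -0.1, -0.7, 0, 0.5], [0, -0.1, -0.7, 0, 0.5], [0, 0, -0.5, 0, 0.5], [0, 0, 0, 0, 0.5], [0, 0, 0, 0, 0], [0, 0, 0, 0, 0]]
  ]
}}

```text
t: 8.0
eef_pos: [0.4364, -0.0592, 0.1365]
tool_rot: [-0.0, 0.325, 0.946, 0.0]
contact_force: [0.6, 0.1, -1.0]
gripper_width: 0.425
grasp_force: 80.9
```

```bash
python3 - <<'E'
from h import *
from scipy.spatial.transform import Rotation as R
o=bot.get_obs();m=R.from_quat(o['tool_rot'][[1,2,3,0]]).as_matrix();print(o['t'],o['eef_pos'],np.arctan2(m[1,1],m[0,1]),o['contact_force'])
r,d,c=save('top'); r2,_,_=save('wrist')
# tall things in the sweep region (from first-look depth, now with the arm there)
r0=r[...,::-1]
im=np.zeros((600,800,3),np.uint8)
im[:,:]=0; a=cv2.resize(r0[235:365,300:460],None,fx=2.5,fy=2.5,interpolation=cv2.INTER_CUBIC); im[:a.shape[0],:400]=a[:,:400]
b=cv2.resize(r2[...,::-1][90:480,140:540],(400,390)); im[:390,400:]=b
cv2.imwrite('pics/c3.png',im[:400])
for u,v in[(360,330),(380,332),(400,335),(365,350),(385,348),(410,338)]: print((u,v),pt('top',u,v).round(3))
E
```

```text
8.0 [ 0.4364144  -0.05919993  0.136504  ] 0.9095018897295203 [ 0.62212068  0.12818945 -0.97188501]
(360, 330) [ 0.324 -0.114  0.636]
(380, 332) [ 0.322 -0.142  0.63 ]
(400, 335) [ 0.341 -0.234  0.015]
(365, 350) [ 0.297 -0.12   0.666]
(385, 348) [ 0.3   -0.146  0.659]
(410, 338) [ 0.334 -0.257  0.017]
```

View pics/c3.png

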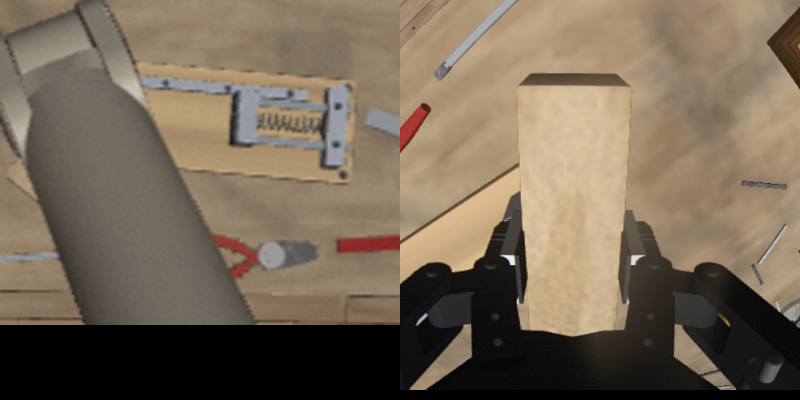

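Held squarely; its top far edge is at wrist pixels about (259–372, 175). Pliers are only about 17 mm high. Now working out the grasp offset and the path.

```bash
cat > plan.py <<'E'
from h import *
T0=-0.076; O=np.array([.4645,-.1885]); off=0.0
rot=lambda a:np.array([[np.cos(a),-np.sin(a)],[np.sin(a),np.cos(a)]])
def tcp(xr,ylow,th): # rear-centre x, y of lowest corner, tilt -> world tcp xy, yaw
    s,c=np.sin(th),np.cos(th); cen=np.array([xr,ylow+19*s])+65*np.array([-s,c])
    P=np.array([(19,65),(19,-65),(-19,-65),(-19,65)])@rot(th).T+cen
    # clearance from the plate corner region: side edge and front
    t=np.linspace(0,1,200)[:,None]; E=np.vstack([P[1]+(P[0]-P[1])*t,P[0]+(P[3]-P[0])*t])
    k=E[np.abs(E[:,0])<=37]; clr=71-k[:,1].max()
    w=rot(T0)@(cen-off*np.array([-s,c]))/1e3+O
    return w,th+T0,clr,cen
E
python3 - <<'E'
from plan import *
p=np.array([wz(u,175,.137) for u in(259,372)]); o=np.array([.4364,-.0592]); a=.9095
print(p.round(4), ((p[:,:2]-o)@rot(a)).round(4))  # cols: across, along
for xr,yl,th in[(2,-20,1.0),(2,-25,1.0),(2,-40,.8),(2,-55,.6),(2,-70,.4),(2,-70,.28),(2,-70,0.1),(1,-68,0)]:
    w,y,c,cen=tcp(xr,yl,th); print(xr,yl,th,w.round(4),round(y,3),'clr',c.round(1),cen.round(1),np.hypot(*w).round(3))
E
```

```text
[[ 0.3746 -0.0336  0.137 ]
 [ 0.3974 -0.0041  0.137 ]] [[-0.0177  0.0646]
 [ 0.0195  0.0646]]
2 -20 1.0 [ 0.4143 -0.1535] 0.924 clr 27.6 [-52.7  31.1] 0.442
2 -25 1.0 [ 0.4139 -0.1585] 0.924 clr 32.6 [-52.7  26.1] 0.443
2 -40 0.8 [ 0.4214 -0.1663] 0.724 clr 33.2 [-44.6  18.9] 0.453
2 -55 0.6 [ 0.4306 -0.1765] 0.524 clr 24.7 [-34.7   9.4] 0.465
2 -70 0.4 [ 0.441  -0.1895] 0.324 clr 6.5 [-23.3  -2.7] 0.48
2 -70 0.28 [ 0.4484 -0.1896] 0.204 clr 5.6 [-16.   -2.3] 0.487
2 -70 0.1 [ 0.4598 -0.1916] 0.024 clr 7.9 [-4.5 -3.4] 0.498
1 -68 0 [ 0.4653 -0.1916] -0.076 clr 9.0 [ 1. -3.] 0.503
```

{"fn": "servo_tool", "kwargs": {
  "motion": [
    [[0, -0.14, -0.59, 0, 0.03], [0, -0.14, -0.59, 0, 0.03], [0, -0.14, -0.59, 0, 0.03], [0, -0.14, -0.59, 0, 0.03], [0, 0, 0, 0, 0], [0, 0, 0, -0.44, 0], [0, 0, 0, -0.44, 0], [0, 0, 0, -0.44, 0], [0, 0, 0, -0.44, 0], [0, 0, 0, 0, 0], [0, 0, 0, 0, 0]]
  ]
}}

```text
t: 9.2
eef_pos: [0.4144, -0.153, 0.0663]
tool_rot: [-0.0, 0.317, 0.949, 0.0]
contact_force: [-0.7, -0.5, -1.5]
gripper_width: 0.429
grasp_force: 80.8
```

{"fn": "servo_tool", "kwargs": {
  "motion": [
    [[0, 0.044, -0.083, 0, -0.417], [0, 0.044, -0.083, 0, -0.417], [0, 0.044, -0.083, 0, -0.417], [0, 0.044, -0.083, 0, -0.417], [0, 0.058, -0.064, 0, -0.417], [0, 0.058, -0.064, 0, -0.417], [0, 0.058, -0.064, 0, -0.417], [0, 0.058, -0.064, 0, -0.417], [0, 0.065, -0.081, 0, -0.417], [0, 0.065, -0.081, 0, -0.417], [0, 0.065, -0.081, 0, -0.417], [0, 0.065, -0.081, 0, -0.417], [0, 0, 0, 0, 0], [0, 0, 0, 0, 0]]
  ]
}}

```text
t: 10.6
eef_pos: [0.4442, -0.1871, 0.0678]
tool_rot: [0.002, 0.582, 0.813, 0.003]
contact_force: [3.4, 7.7, -0.3]
gripper_width: 0.429
grasp_force: 80.8
```

```bash
python3 - <<'E'
from h import *
o=bot.get_obs();print(o['t'],o['eef_pos'],o['tool_rot'],o['contact_force'],o['torque'])
r2,_,_=save('wrist')
cv2.imwrite('pics/w4.png',r2[...,::-1])
E
```

```text
10.6 [ 0.44417881 -0.18713509  0.06783161] [0.00180809 0.58194918 0.81321803 0.00288513] [ 3.43694905  7.67060198 -0.27034123] [ 1.85861328 -0.91556292  0.28704345]
```

View pics/w4.png

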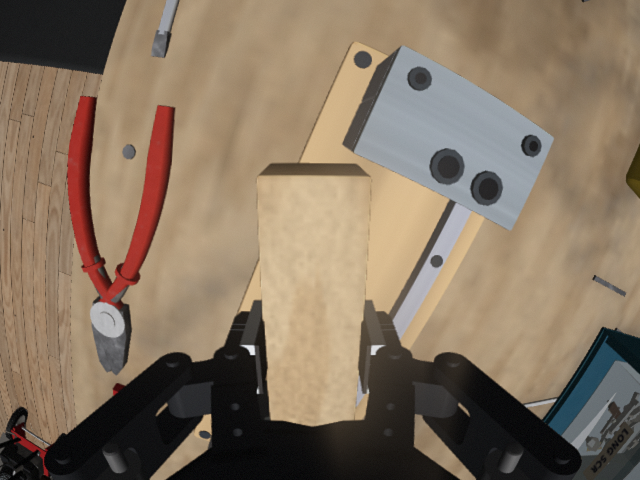

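Offcut top far edge at (257–370, 177), plate front corners at (345,150) and (513,230): it's clear of the plate, jaw pressing at ~8.4 N. Updating jig pose in this view.

```bash
python3 - <<'E'
from plan import *
L=[(345,150,-35,71,63),(513,230,35,71,63),(553,139,35,113,63),(401,46,-35,113,63)]
t,o,res=fit([(a/1e3,b/1e3) for *_,a,b,_ in [(l[0],l[1],l[2],l[3],l[4]) for l in L]],[wz(l[0],l[1],l[4]/1e3) for l in L])
print('jig',t,o,(res*1e3).round(1).tolist())
P=np.array([wz(u,177,.068) for u in(257,370)])[:,:2]
J=((P-o)@rot(t)*1e3);print('front corners in jig',J.round(1)); e=J[1]-J[0]; print('tilt',np.arctan2(e[1],e[0]))
cen=J.mean(0)-65*np.array([-e[1],e[0]])/np.hypot(*e); print('cen',cen)
ob=bot.get_obs(); print('tcp in jig',(rot(t).T@(ob['eef_pos'][:2]-o)*1e3).round(1))
E
```

```text
jig -0.07632885659854398 [ 0.46319485 -0.18880562] [[2.2, -0.2], [-1.4, -1.0], [-0.2, 0.6], [-0.6, 0.6]]
front corners in jig [[-60.9  51.7]
 [-26.5  66.4]]
tilt 0.4037433350300548
cen [-18.18870553  -0.76284303]
tcp in jig [-19.1   0.2]
```

{"fn": "servo_tool", "kwargs": {
  "motion": [
    [[0, 0, -0.06, 0, 0], [0, 0.056, -0.04, 0, -0.374], [0, 0.056, 0, 0, -0.374], [0, 0.056, 0, 0, -0.374], [0, 0.056, 0, 0, -0.374], [0, 0.056, 0, 0, -0.374], [0, 0.056, 0, 0, -0.374], [0, 0.056, 0, 0, -0.374], [0, 0.056, 0, 0, -0.374], [0, 0.056, 0, 0, -0.374], [0, 0, 0, 0, 0], [0, 0, 0, 0, 0]]
  ]
}}

```text
t: 11.85
eef_pos: [0.4639, -0.1908, 0.0677]
tool_rot: [0.001, 0.733, 0.68, 0.003]
contact_force: [4.3, 8.8, -1.6]
gripper_width: 0.427
grasp_force: 80.8
```

```bash
python3 - <<'E'
from plan import *
from scipy.spatial.transform import Rotation as R
ob=bot.get_obs();m=R.from_quat(ob['tool_rot'][[1,2,3,0]]).as_matrix();print(ob['t'],ob['eef_pos'],np.arctan2(m[1,1],m[0,1]),ob['contact_force'],ob['torque'])
o=np.array([.4635,-.1887]);print('tcp in jig',(rot(-.077).T@(ob['eef_pos'][:2]-o)*1e3).round(1))
r2,_,_=save('wrist')
cv2.imwrite('pics/w5.png',cv2.resize(r2[...,::-1][60:380,160:480],(600,600),interpolation=cv2.INTER_CUBIC))
E
```

```text
11.85 [ 0.46391578 -0.19075532  0.06773826] -0.07499935426202037 [ 4.2835151   8.83144768 -1.60618865] [ 1.8265629  -0.66333177  0.25815752]
tcp in jig [ 0.6 -2. ]
```

View pics/w5.png

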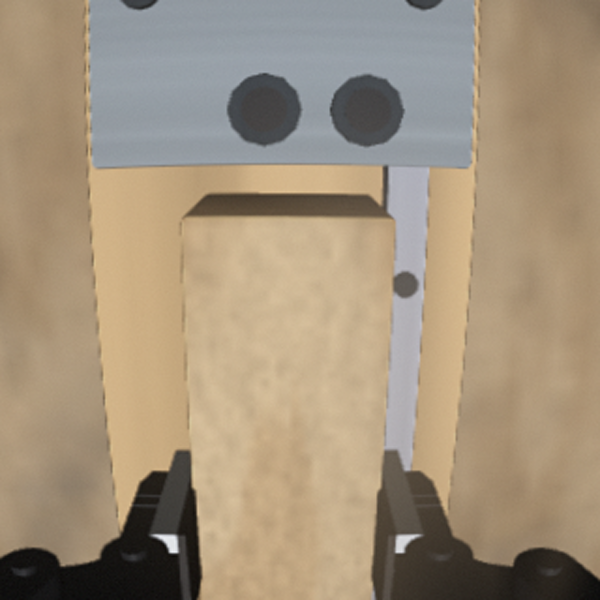

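```bash
python3 - <<'E'
from plan import *
c=lambda u,v:(160+u*320/600,60+v*320/600)
A=np.array([wz(*c(u,217),.0683) for u in(182,394)])[:,:2]; B=np.array([wz(*c(*p),.063) for p in((95,167),(470,166))])[:,:2]
# jig frame from the plate's front edge
x=(B[1]-B[0])/np.hypot(*(B[1]-B[0])); y=np.array([-x[1],x[0]]); mid=B.mean(0)
print('plate w',np.hypot(*(B[1]-B[0])),'yaw',np.arctan2(x[1],x[0]))
print('offcut front in jig',[((a-mid)@x*1e3, (a-mid)@y*1e3+71) for a in A], 'origin',mid-.071*y)
E
```

```text
plate w 0.06908943334682242 yaw -0.07401647284640668
offcut front in jig [(np.float64(-17.68707768710865), np.float64(61.882948925729075)), (np.float64(19.621997317243345), np.float64(61.815264854752925))] origin [ 0.46402373 -0.18828101]
```

{"fn": "servo_tool", "kwargs": {
  "motion": [
    [[0, 0, 0, -0.09, 0], [0, 0, 0, -0.09, 0], [0, 0, 0, -0.09, 0], [0, 0, 0, -0.07, 0], [0, 0, 0, 0, 0], [0, 0, 0, 0, 0]]
  ]
}}

```text
t: 12.5
eef_pos: [0.4629, -0.1908, 0.0537]
tool_rot: [-0.0, 0.733, 0.68, 0.002]
contact_force: [1.7, 9.2, -2.3]
gripper_width: 0.424
grasp_force: 80.8
```

{"fn": "servo_tool", "kwargs": {
  "motion": [
    [[0, 0, 0, -0.025, 0], [0, 0, 0, -0.025, 0], [0, 0, 0, 0, 0], [0, 0, 0, 0, 0]]
  ]
}}

```text
t: 12.9
eef_pos: [0.4629, -0.1908, 0.0524]
tool_rot: [0.0, 0.733, 0.68, 0.002]
contact_force: [0.2, 10.2, 6.7]
gripper_width: 0.431
grasp_force: 81.7
```

{"fn": "servo_tool", "kwargs": {
  "motion": [
    [[0, 0.03, 0, 0.01, 0], [0, 0.03, 0, 0, 0], [0, 0.03, 0, 0, 0], [0, 0.03, 0, 0, 0], [0, 0, 0, 0, 0], [0, 0, 0, 0, 0]]
  ]
}}

```text
t: 13.5
eef_pos: [0.4653, -0.191, 0.0524]
tool_rot: [-0.001, 0.734, 0.679, 0.0]
contact_force: [-6.7, 10.2, 11.3]
gripper_width: 0.427
grasp_force: 82.4
```

{"fn": "servo_tool", "kwargs": {
  "motion": [
    [[0, 0, 0, 0.02, 0], [0, 0.03, 0, 0, 0], [0, 0.03, 0, 0, 0], [0, 0, 0, 0, 0], [0, 0, 0, 0, 0]]
  ]
}}

```text
t: 14.0
eef_pos: [0.4679, -0.1908, 0.0525]
tool_rot: [-0.002, 0.734, 0.679, 0.001]
contact_force: [-1.9, 9.1, 1.3]
gripper_width: 0.428
grasp_force: 81.1
```

Freed; now sliding at low force. Carry on to the fence.

{"fn": "servo_tool", "kwargs": {
  "motion": [
    [[0, 0.03, 0, 0, 0], [0, 0.03, 0, 0, 0], [0, 0, 0, 0, 0], [0, 0, 0, 0, 0]]
  ]
}}

```text
t: 14.4
eef_pos: [0.4688, -0.1908, 0.0525]
tool_rot: [-0.003, 0.734, 0.679, -0.0]
contact_force: [-7.7, 10.3, 6.5]
gripper_width: 0.427
grasp_force: 82.0
```

{"fn": "servo_tool", "kwargs": {
  "motion": [
    [[0, -0.02, 0, 0, 0], [0, 0.005, 0.06, 0, 0], [0, 0.005, 0.06, 0, 0], [0, 0.005, 0.06, 0, 0], [0, 0.005, 0.06, 0, 0], [0, 0.005, 0.06, 0, 0], [0, 0.005, 0.06, 0, 0], [0, 0, 0, 0, 0]]
  ]
}}

```text
t: 15.2
eef_pos: [0.4697, -0.1779, 0.0525]
tool_rot: [-0.001, 0.734, 0.679, -0.001]
contact_force: [-4.9, 4.3, 2.5]
gripper_width: 0.428
grasp_force: 81.3
```

{"fn": "servo_tool", "kwargs": {
  "motion": [
    [[0, 0.005, 0.06, 0, 0], [0, 0.005, 0.06, 0, 0], [0, 0.005, 0.06, 0, 0], [0, 0.005, 0.06, 0, 0], [0, 0.005, 0.06, 0, 0], [0, 0, 0, 0, 0], [0, 0, 0, 0, 0]]
  ]
}}

```text
t: 15.9
eef_pos: [0.4705, -0.1668, 0.0524]
tool_rot: [-0.001, 0.734, 0.679, -0.001]
contact_force: [-5.4, 2.3, 2.6]
gripper_width: 0.427
grasp_force: 81.2
```

{"fn": "servo_tool", "kwargs": {
  "motion": [
    [[0, 0.005, 0.06, 0, 0], [0, 0, 0.01, 0, 0], [0, 0, 0, 0, 0], [0, 0, 0, 0, 0], [0.6, 0, 0, 0, 0], [0.7, 0, 0, 0, 0], [0.7, 0, 0, 0, 0], [0.7, 0, 0, 0, 0], [0.7, 0, 0, 0, 0]]
  ],
  "newtons": 20
}}

```text
t: 16.8
eef_pos: [0.4725, -0.1652, 0.0519]
tool_rot: [0.0, 0.735, 0.678, 0.0]
contact_force: [-0.0, -0.3, 0.3]
gripper_width: 0.7
grasp_force: 0.0
```

```bash
python3 - <<'E'
from h import *
print(bot.get_obs()['gripper_width'])
r2,d,_=save('wrist')
cv2.imwrite('pics/w6.png',cv2.resize(r2[...,::-1][60:400,140:480],(600,600),interpolation=cv2.INTER_CUBIC))
E
```

```text
0.7000937119561107
```

View pics/w6.png

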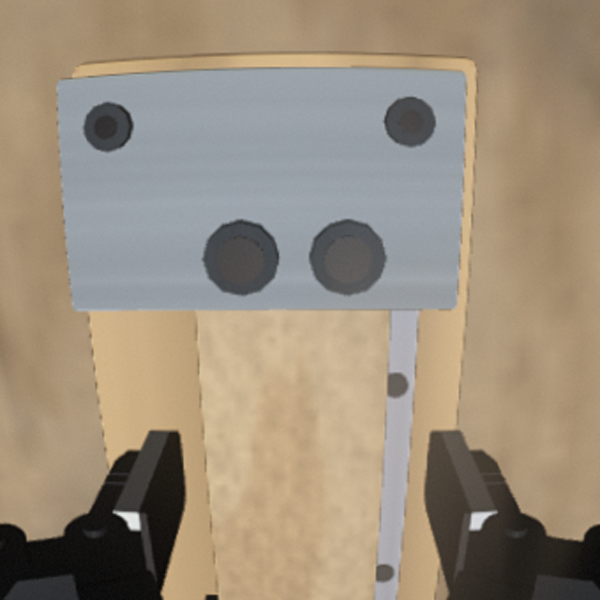

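The offcut runs in under the plate edge (crop row 310), its side along the fence (crop x≈388). Lifting off to check jaw and seating by depth.

{"fn": "servo_tool", "kwargs": {
  "motion": [
    [[0.8, 0, 0, 0.2, 0], [0.8, 0, 0, 0.6, 0], [0.8, 0, 0, 1, 0], [0.8, 0, 0, 1, 0], [0.8, 0, 0, 1, 0], [0.8, 0, 0.4, 1, 0], [0.8, 0, 0.4, 0, 0], [0.8, 0, 0.3, 0, 0], [0.8, 0, 0, 0, 0], [0.8, 0, 0, 0, 0], [0.8, 0, 0, 0, 0], [0.8, 0, 0, 0, 0]]
  ]
}}

```text
t: 18.05
eef_pos: [0.4719, -0.1219, 0.243]
tool_rot: [-0.001, 0.735, 0.678, -0.0]
contact_force: [-0.3, 0.1, -0.3]
gripper_width: 0.798
grasp_force: 0.0
```

```bash
cat > chk.py <<'E'
from plan import *
ob=bot.get_obs(); print(ob['t'],ob['eef_pos']); r,d,c=save('wrist')
z=np.load('wrist.npz'); v,u=np.mgrid[130:400,240:400]; D=d[130:400,240:400]
x,y=u-z['cx'],v-z['cy']; rr=np.hypot(x,y)+1e-9; a=rr/z['f']; s=D*np.tan(a)/rr
P=np.stack([x*s,y*s,D,np.ones_like(D)],-1)@np.linalg.inv(z['view']).T
o=np.array([.4640,-.1883]); J=(P[...,:2]-o)@rot(-.075)*1e3; h=P[...,2]*1e3
np.savez('chk.npz',J=J,h=h,rgb=r[130:400,240:400])
def box(n,m): print(n,m.sum(),'x',np.percentile(J[m,0],[1,50,99]).round(1),'y',np.percentile(J[m,1],[1,50,99]).round(1),'h',np.percentile(h[m],[5,50,95]).round(1))
X,Y=J[...,0],J[...,1]
box('plate',(abs(X)<45)&(Y>60)&(Y<125)&(h>57)&(h<72))
box('work/jaw',(abs(X)<40)&(Y>-80)&(Y<66)&(h>42))
for y0 in range(-70,70,4):
    m=(abs(X-3)<8)&(abs(Y-y0)<2); print(y0,np.median(h[m]).round(1),r[130:400,240:400][m].mean(0).round(), end=' | ')
for x0 in range(-30,46,3):
    m=(abs(X-x0)<1.5)&(abs(Y-30)<20); print('X',x0,np.median(h[m]).round(1), end=' | ')
E
python3 chk.py
```

```text
18.05 [ 0.47186878 -0.12186738  0.24304086]
plate 4229 x [-34.5  -0.5  33.3] y [ 71.5  92.7 112.9] h [62.6 64.  67.2]
work/jaw 5724 x [-22.6   4.7  37.5] y [-72.4   7.5  65.2] h [52.6 54.1 61.2]
  return _methods._mean(a, axis=axis, dtype=dtype,
  ret = ret.dtype.type(ret / rcount)
chk.py:13: RuntimeWarning: Mean of empty slice.
  m=(abs(X-3)<8)&(abs(Y-y0)<2); print(y0,np.median(h[m]).round(1),r[130:400,240:400][m].mean(0).round(), end=' | ')
  ret = um.true_divide(
```

```bash
python3 - <<'E'
import numpy as np
z=np.load('chk.npz');J,h=z['J'],z['h'];X,Y=J[...,0],J[...,1]
e=lambda m,k,f:f(J[m][:,k])
pl=(h>58)&(h<72)&(Y>60)&(Y<120)&(abs(X)<45); jw=(h>56)&(h<65)&(Y<-20)&(Y>-75)&(abs(X)<20); wk=(h>51)&(h<56)&(Y<60)&(Y>-34)&(abs(X)<40); fe=(h>22)&(h<29)&(X>15)&(X<45)&(Y<60)&(Y>-30)
cols=lambda m,f:np.median([f(Y[:,c][m[:,c]]) for c in range(m.shape[1]) if m[:,c].sum()>5])
print('plate y',cols(pl,np.min),cols(pl,np.max),'jaw y',cols(jw,np.min),cols(jw,np.max))
wk2=(h>51)&(h<55.2)&(Y<60)&(Y>-45)&(X>-5)&(X<15); print('work rear',cols(wk2,np.min))
for y0 in range(-28,60,12):
    s=lambda m:m&(abs(Y-y0)<6); r=lambda m,f:np.median([f(X[i][s(m)[i]]) for i in range(len(X)) if s(m)[i].any()])
    print(y0,'work x',r(wk,np.min).round(2),r(wk,np.max).round(2),'fence',r(fe,np.min).round(2),r(fe,np.max).round(2))
E
```

```text
plate y 71.50897550229391 112.97616849931703 jaw y -57.90594711835068 -36.959666766487715
work rear -37.53433482013731
-28 work x -13.4 22.92 fence 26.34 34.52
-16 work x -14.03 23.63 fence 26.19 34.26
-4 work x -13.75 23.41 fence 25.92 34.0
8 work x -13.45 23.21 fence 25.75 33.62
20 work x -13.14 23.03 fence 26.48 34.33
32 work x -13.69 23.77 fence 26.32 34.06
44 work x -13.55 23.57 fence 26.2 33.85
56 work x -13.32 23.4 fence 26.01 33.58
```

Jaw face at y −37 (joint ≈0.012), rear end tight, flat; across it reads about 1 mm shy of the fence, so I'll nudge it gently with shut fingers.

{"fn": "servo_tool", "kwargs": {
  "motion": [
    [[0, -0.38, -0.3, 0, 0], [0, -0.38, -0.3, 0, 0], [0, -0.38, -0.3, 0, 0], [0, 0, 0, 0, 0], [0, 0, 0, -0.75, 0], [0, 0, 0, -0.75, 0], [0, 0, 0, -0.75, 0], [0, 0, 0, -0.75, 0], [0, 0, 0, -0.75, 0], [0, 0, 0, -0.75, 0], [0, 0, 0, -0.27, 0], [0, 0, 0, 0, 0], [0, 0, 0, 0, 0], [0, 0.1, 0, 0, 0], [0, 0.1, 0, 0, 0], [0, 0, 0, 0, 0]]
  ]
}}

```text
t: 19.7
eef_pos: [0.4362, -0.1574, 0.0539]
tool_rot: [0.001, 0.735, 0.678, 0.001]
contact_force: [-0.6, 0.4, -0.3]
gripper_width: 0.001
grasp_force: 0.0
```

{"fn": "servo_tool", "kwargs": {
  "motion": [
    [[0, 0.03, 0, 0, 0], [0, 0.03, 0, 0, 0], [0, 0.03, 0, 0, 0], [0, 0, 0, 0, 0], [0, 0, 0, 0, 0]]
  ]
}}

```text
t: 20.2
eef_pos: [0.4381, -0.1572, 0.0529]
tool_rot: [-0.0, 0.735, 0.678, -0.0]
contact_force: [0.5, -0.5, 0.5]
gripper_width: -0.003
grasp_force: 0.2
```

{"fn": "servo_tool", "kwargs": {
  "motion": [
    [[0, 0.03, 0, 0, 0], [0, 0.03, 0, 0, 0], [0, 0, 0, 0, 0], [0, 0, 0, 0, 0]]
  ]
}}

```text
t: 20.6
eef_pos: [0.4388, -0.1572, 0.0525]
tool_rot: [-0.001, 0.735, 0.678, -0.001]
contact_force: [-6.0, -0.2, 3.9]
gripper_width: -0.004
grasp_force: 2.8
```

{"fn": "servo_tool", "kwargs": {
  "motion": [
    [[0, 0.03, 0, 0, 0], [0, 0, 0, 0, 0], [0, 0, 0, 0, 0]]
  ]
}}

```text
t: 20.9
eef_pos: [0.4389, -0.1572, 0.0523]
tool_rot: [-0.002, 0.735, 0.678, -0.002]
contact_force: [-8.1, 0.6, 6.3]
gripper_width: -0.0
grasp_force: 4.1
```

{"fn": "servo_tool", "kwargs": {
  "motion": [
    [[0, -0.1, 0, 0, 0], [0, -0.3, 0, 0, 0], [0, -0.1, 0, 0, 0], [0, 0, 0, 0.6, 0], [0, 0, 0, 1, 0], [0, 0, 0, 1, 0], [0, 0, 0, 1, 0], [0, 0, 0, 1, 0], [0.8, 0.38, 0.3, 0.2, 0], [0.8, 0.38, 0.3, 0, 0], [0.8, 0.38, 0.3, 0, 0], [0.8, 0, 0, 0, 0], [0.8, 0, 0, 0, 0], [0.8, 0, 0, 0, 0], [0.8, 0, 0, 0, 0]]
  ]
}}

```text
t: 22.4
eef_pos: [0.4666, -0.1219, 0.2447]
tool_rot: [-0.0, 0.735, 0.678, -0.0]
contact_force: [0.6, -0.5, 0.1]
gripper_width: 0.797
grasp_force: 0.0
```

```bash
python3 chk.py 2>/dev/null|head -3; python3 - <<'E'
import numpy as np
z=np.load('chk.npz');J,h=z['J'],z['h'];X,Y=J[...,0],J[...,1]
jw=(h>56)&(h<65)&(Y<-20)&(Y>-75)&(abs(X)<20); wk=(h>51)&(h<56)&(Y<60)&(Y>-34)&(abs(X)<40); pl=(h>58)&(h<72)&(Y>60)&(Y<120)&(abs(X)<45); fe=(h>22)&(h<29)&(X>15)&(X<45)&(Y<60)&(Y>-30)
cols=lambda m,f:np.median([f(Y[:,c][m[:,c]]) for c in range(m.shape[1]) if m[:,c].sum()>5])
rows=lambda m,f:np.median([f(X[i][m[i]]) for i in range(len(X)) if m[i].sum()>3])
print('jaw y',cols(jw,np.min),cols(jw,np.max),'plate y',cols(pl,np.min),cols(pl,np.max))
print('x work',rows(wk,np.min),rows(wk,np.max),'plate',rows(pl,np.min),rows(pl,np.max),'fence',rows(fe,np.min),rows(fe,np.max))
E
```

```text
22.4 [ 0.46662456 -0.12194352  0.24471083]
plate 4265 x [-34.9  -0.7  33.7] y [ 71.3  92.7 113. ] h [62.6 64.  67.1]
work/jaw 5724 x [-22.6   5.2  32.3] y [-71.2   8.6  65.2] h [52.5 54.1 61.3]
jaw y -57.25142900489216 -37.04547696590289 plate y 71.30291177331134 113.05087698711853
x work -13.246020761040834 23.834393369006854 plate -35.164994013144444 34.02322355559407 fence 27.12973037286994 33.46264580840213
```

```bash
python3 -c "
from station import bot
print(bot.hand_in())"
```

```text
the job is handed in; nothing more can be done
None
```

The offcut is loaded and the job is handed in at about 22 s. It lies flat and let go: jaw at about 0.012 by depth, side about 0.1 mm from its seat across the jig, top level to the plate. I didn't measure the stop end directly and got no verdict back. I turned it in flat from the open side rather than tipping it, because the tool can't tilt.

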